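# Turn the card terminal to the customer and lock its swivel

## Robot

A 6-joint arm with a two-finger parallel gripper is mounted at the origin on a cart in front of the work surface, level with it; the furniture and walls round the work are solid. World frame = base frame: x ahead of the robot, y to its left, z up, the work surface at z = 0. Lengths are in m, angles in degrees, forces in N, time in s.
With the tool pointing down it reaches from about 0.4 to 0.825 m from the base axis. Payload 7 kg.
Tool frame: the origin (TCP) lies midway between the tips of the shut fingers; the grasp point (between the pads) lies 19 mm behind it; z points along the fingers, y is the line along which they close (so a half turn about z gives the same grasp; the last joint's range is limited). The gripper opens to 88 mm and grips with 3 to 60 N. Pads are 19 mm wide; open, the fingers measure 130 mm over their backs; the gripper's body (78 mm by 193 mm) begins 47 mm behind the grasp point.
Start: joints at [-46.69, 20.546, 0.682, 0, -70.136, -16.507], TCP at [0.304, -0.602, 0.196] pointing down, gripper open.
Joint ranges: [-176.03, 176.03], [-82.01, 121.73], [-58.28, 71.71], [-173.87, 95.51], [-174.79, -0.11], [-173.66, 173.66]. Speed limits (degrees/s): [136.94, 136.94, 172.46, 180, 180, 180].

## Interface

Orientations are given as [roll, pitch, yaw] about the fixed x, y, z axes, in that order (R = Rz(yaw) Ry(pitch) Rx(roll)).
In Python, from plant import r gives the robot as it stands.
- The arm moves only by the tool drive_tool, never from a script. Its argument "commands" is a list of rows, each an object of numbers: "hand": the closure, from 0 (fully open) to 1 (shut); "tx", "ty", "tz": the shift along the world's x, y, z scaled (see below); "turn": the turn about the world's z scaled (see below). A call has 1 to 10 rows; each row is the pose to reach, as a shift and turn from the pose commanded when the call began; what a row does not reach only later rows make up. The controller multiplies each number of a shift by 0.6 m and each number of a turn by 90 degrees. A row lasts 1/10 s, in which the tool goes at most 50 mm and 8.59 degrees, less where a joint would pass 70% of its speed; a pose out of reach is approached as far as the arm can. A call with a number of a shift or a turn outside -1 to 1 is refused whole. A call with a gripper value outside its range is refused whole. The fingers move at their own pace and stop on an object; "grip_force" is the grip in N (left out, the last holds). Time passes only in rows, so rows that repeat a pose let the fingers close. It gives the time, the measured TCP pose, the force, the opening and the grip force at its end, in the units of the state.
- r.get_state(): the state, without advancing time (a new reading comes with each control period).
- r.capture(name): name is "scene" or "top" or "wrist"; returns a dict with "frame" (400x640x3 uint8, red, green, blue), "fx", "fy", "cx", "cy" (pixels), "world_from_camera" (4x4, takes a point from camera to world coordinates); the wrist camera has in their place "T_tool_cam" (4x4, takes a point from camera to tool coordinates, whose origin is the TCP and whose axes are the flange's). Camera axes: x right, y down, z forward; pixel columns grow to the right and rows downward; lengths in m; the calibration is good to about 2 mm. A picture is of the moment at which its call begins: read the wrist's pose just before it. There is no depth.
- r.close_job(): hands the job in; it is judged then, once.
Trained networks look in the newest picture that a camera, given by its name, has taken for a name from the list of things; names that differ only in an ending like _2 or _b are one class to them, and where a whole thing is asked for, a point or a joint stands for the part that bears it (a point fixed in the world has none). Each returns a list of dicts, best first, with "score" (0 to 1); they miss things now and then, are a little off and sometimes report something else, mostly with a low value. They report only what shows in the picture. A call takes as long as a camera call.
- r.trace(label, camera): "pixels" (400x640 bool, what is visible of it) and "extent" ([left, top, right, bottom] in pixels, round what is visible of it).
The state is a dict: "time_s": time; "joints": joint angles; "qd": joint speeds; "joint_torque": joint torques, N m; "tcp_pos": TCP position; "eef_rot": TCP orientation; "contact_force": force on the tool from outside, world axes, zero at the start; "moment": the same for the moment, N m; "gripper_width": finger opening in m; "gripper_force": force on a finger pad.
Only numpy, scipy, OpenCV 4.12 (cv2) and the standard library are available. Lean on these libraries where they do the work, as an engineer would, in place of code of your own. Each camera call takes 0.05 s, during which the arm holds its last target. There are 200 camera calls.

## Task

The card terminal is still turned aside to the staff. Draw up the orange index plunger of its stand, swing the terminal round clockwise (seen from above) past the middle hole to the customer's side, and let the plunger snap fully home in the last hole so that the swivel is locked. Feel for the hole gently and never force the swivel while the pin is in a hole or slot; leave the other things on the counter alone.

Things in the scene. Friction and masses are not known exactly. Their poses are not given: they have to be found in the camera images.
- stand: Swivel stand fixed to the counter: dark round foot, radius 98 mm, 10 mm high. Origin on the upright swivel axis at counter height; -x points to the customer, z up. It carries a bare aluminium quarter-round index plate (upper side at z = 20 mm, 10 mm thick), and above that the swivel: a steel ear with the plunger (its sleeve, 25 mm wide, ends 43 mm above the counter), and a black tray with the terminal.
- customer_hole (a point): NOMINAL place of the customer's hole (11 mm wide) at the plate's upper side: 90 degrees round the stand (from its +x towards +y), 80 mm from the axis. Middle hole (11 mm) nominally at 130 degrees; staff slot at 156 to 184. The plate is clamped by hand and all of these stand up to 5 degrees (7 mm along the pin's path) off, either way: no pose tells, feel for it. This point is fixed to the foot.
- terminal_mid (a point): Middle of the card terminal's underside, over the swivel axis; black, 173 x 80 x 43 mm, on a tray tilted 10 degrees, highest edge 110 mm above the counter. -x points to its lower edge (the user's side). Its long sides and the tray end 44 mm from the axis, the knob's axis is 80 mm from it, so fingers have room all round the knob.
- swivel (a joint): Angle of the swivel (rad), growing clockwise seen from above. At value v the plunger stands at 170 degrees minus v round the stand, 80 mm from the axis. 0 = nominal middle of the staff slot (starts within 0.08 of it), 0.70 = nominal middle hole, 1.40 = nominal customer's hole. End stops at -0.2 and 1.56. Friction about 0.15 N m, no spring.
- plunger (a joint): Height (m) of the spring plunger: 0 = pin home, 8 mm deep in slot or hole; 0.008 = pin tip rides on the plate; 0.014 = end stop. The spring pushes down with 4.5 N at 0 and 9.5 N at 0.014. Pin 8 mm in diameter, small lead-in, 1.5 mm of play each way in a hole; it drops in by itself when over a hole if the knob is free to move down (not clamped).
- knob (a point): Middle of the round orange pull knob, on its upright axis: 22 mm in diameter, a 25 mm wide collar on top; it reaches from 16 mm below this point to 20 mm above. 61 mm above the counter with the pin home; rises with the plunger, goes round with the swivel. Pushed sideways it turns the swivel (80 mm radius) once the pin is clear; it does not give otherwise.
- pen_pot: Dark pot with pens, 80 mm wide, 147 mm high, loose, left of the stand. Origin: centre of its underside. Leave alone.
- button_tin: Round grey-green tin, 70 mm across, 46 mm high, loose, left of the stand. Origin: centre of its underside. Leave alone.
- blue_spool: Spool of blue thread, 30 mm across, 55 mm high, loose, left front. Origin: centre of its underside. Leave alone.
- green_spool: Spool of green thread, 30 mm across, 48 mm high, loose, far left front. Origin: centre of its underside. Leave alone.
- tag_box: Light blue card box, 60 x 85 x 45 mm, loose, right of the stand. Origin: centre of its underside. Leave alone.
- notebook: Dark blue notebook, 150 x 104 x 14 mm, loose, far right. Origin: centre of its underside. Leave alone.

How it is judged:
By the outcome, as a careful person would: the job done as asked, in the order asked, and still so for the second after the job is handed in, with the robot touching nothing.
It also fails if it takes over 45 s, if anything falls off the work surface, if the arm or the gripper's body presses on something with over 40 N, if the wrist force passes 120 N, or if a joint passes its speed limit or range.

## Working session

There is one attempt and no reset: what is moved stays moved. The work goes in short steps, Python scripts to look and compute and a tool call to move; the robot and the scene stay as the last step left them, time stands still between calls to the robot, and variables do not carry over. Pictures are saved under pics/ and viewed, at most 10 in all, crops included, and the job is handed in when it is done.

Besides the shell and the picture viewer there is one more tool, called after "Request:" as name(argument=value, ...) on one line, values as JSON. drive_tool: Moves the arm, as the interface text tells. Its arguments: {"type":"object","properties":{"commands":{"type":"array"},"grip_force":{"type":"number"}},"required":["commands"]}

```bash
mkdir -p pics; cat > h.py <<'E'
import numpy as np, cv2
from plant import r
def ray(c,u,v):
    M=np.array(c["world_from_camera"]);d=M[:3,:3]@[(u-c["cx"])/c["fx"],(v-c["cy"])/c["fy"],1];return M[:3,3],d
def atz(c,u,v,z):
    o,d=ray(c,u,v);return o+d*(z-o[2])/d[2]
def save(c,n): cv2.imwrite("pics/"+n+".png",c["frame"][:,:,::-1])
def tri(a,b):
    A=np.zeros((3,3));B=np.zeros(3)
    for o,d in(a,b):
        d=d/np.linalg.norm(d);P=np.eye(3)-np.outer(d,d);A+=P;B+=P@o
    return np.linalg.solve(A,B)
E
python3 - <<'E'
from h import *
s=r.get_state();print(s)
C={}
for n in("scene","top"):
    c=C[n]=r.capture(n);save(c,n);print(n,np.round(c["world_from_camera"],3).tolist(),c["fx"],c["cx"],c["cy"])
    for l in("knob","stand","terminal_mid","pen_pot","button_tin","tag_box"):
        for t in r.trace(l,n)[:2]:
            ys,xs=np.nonzero(t["pixels"]);print(n,l,round(t["score"],2),np.round(t["extent"]),xs.mean().round(1),ys.mean().round(1))
im=np.vstack([cv2.resize(C[n]["frame"],(480,300)) for n in C]);cv2.imwrite("pics/both.png",im[:,:,::-1])
E
```

```text
{'time_s': 0.0, 'joints': array([-4.66893082e+01,  2.05921580e+01,  6.33950588e-01, -2.18094578e-02,
       -7.01355954e+01, -1.65069683e+01]), 'qd': array([ 0.0187754 ,  0.06960417, -0.00098356,  0.02283731,  0.07344685,
       -0.0347639 ]), 'joint_torque': array([-9.36293945e-04, -5.82717204e+01,  2.93064594e+01,  6.99743316e+00,
        6.87775886e-03, -1.53573164e-04]), 'tcp_pos': array([ 0.30411943, -0.60200046,  0.1953106 ]), 'eef_rot': array([ 1.79904237e+02, -6.99800431e-03, -1.53203698e+02]), 'contact_force': array([-0.78756732, -0.12748517,  1.43946011]), 'moment': array([-0.05268784, -0.00342887, -0.03435565]), 'gripper_force': 0.0, 'gripper_width': 0.0873980093191517}
scene [[-0.643, -0.531, 0.552, -0.355], [-0.766, 0.439, -0.47, 0.424], [0.008, -0.725, -0.689, 1.037], [0.0, 0.0, 0.0, 1.0]] 464.85062541537985 314.14682399493347 200.4109990771099
scene knob 0.56 [331. 200. 342. 211.] 335.7 202.9
scene stand 0.77 [331. 177. 347. 222.] 337.8 200.7
scene terminal_mid 0.61 [330. 178. 352. 213.] 336.4 194.5
scene pen_pot 0.94 [188. 224. 224. 281.] 208.2 254.8
scene button_tin 0.76 [232. 232. 257. 256.] 244.2 244.4
scene tag_box 0.7 [374. 159. 398. 181.] 386.9 170.5
top [[0.001, -0.992, 0.128, 0.241], [-1.0, -0.002, -0.006, -0.257], [0.006, -0.128, -0.992, 1.454], [0.0, 0.0, 0.0, 1.0]] 421.7010725082817 320.9716019121245 198.93031033133985
top stand 0.89 [300. 160. 358. 216.] 321.5 185.1
top terminal_mid 0.75 [299. 170. 352. 204.] 321.6 186.4
top terminal_mid 0.46 [298. 165. 350. 215.] 321.2 184.7
top pen_pot 0.62 [190. 178. 221. 202.] 204.8 189.6
top pen_pot 0.37 [300. 174. 351. 203.] 321.7 186.2
top button_tin 0.92 [228. 186. 252. 205.] 240.8 192.7
top tag_box 0.65 [400. 190. 423. 219.] 410.7 202.8
```

View pics/top.png

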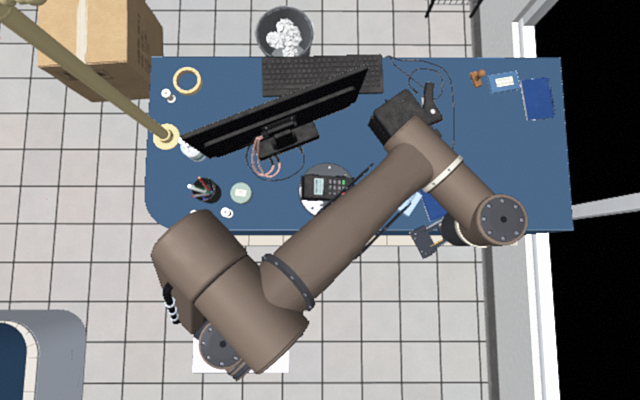

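View pics/scene.png

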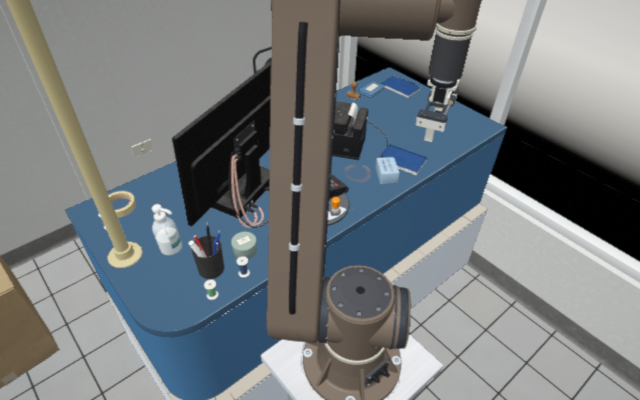

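```bash
python3 - <<'E'
from h import *
c=r.capture("top");s=r.capture("scene")
a=cv2.resize(c["frame"][145:235,280:380],(500,450),interpolation=cv2.INTER_CUBIC)
b=cv2.resize(s["frame"][170:230,310:370],(300,300),interpolation=cv2.INTER_CUBIC)
im=np.zeros((450,800,3),np.uint8);im[:,:500]=a;im[:300,500:]=b
cv2.imwrite("pics/crop.png",im[:,:,::-1])
for u,v in((300,190),(328,162),(328,190)): print(atz(c,u,v,0.01).round(3))
for z in(.061,.075): print(atz(s,336,203,z).round(3))
w=r.get_state();k=r.capture("wrist");print(k["fx"],k["cx"],k["cy"],np.round(k["T_tool_cam"],3).tolist())
E
```

```text
[ 0.458 -0.194  0.01 ]
[ 0.558 -0.291  0.01 ]
[ 0.459 -0.291  0.01 ]
[ 0.375 -0.285  0.061]
[ 0.365 -0.275  0.075]
275.48866167342106 315.8375911932835 203.84256980379132 [[-0.0, -0.952, -0.307, 0.083], [1.0, 0.0, -0.001, -0.0], [0.001, -0.307, 0.952, -0.188], [0.0, 0.0, 0.0, 1.0]]
```

View pics/crop.png

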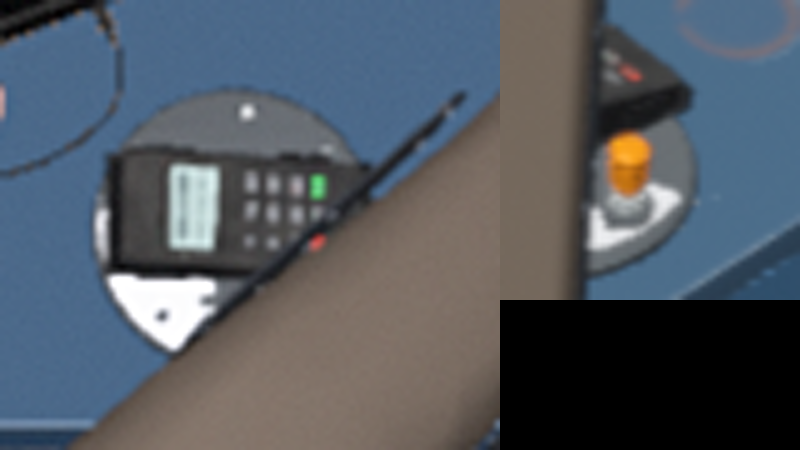

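The stand axis is near (0.455, -0.288), with the foot centred at pixel (327, 191) in top. The orange knob is near (0.375, -0.285), at pixel (336, 203) in scene. Both pictures put the knob about 80 mm from the axis, which matches. The terminal lies along y with its keypad towards -y (staff). Next I'll hover over the knob and look with the wrist camera.

Request:
drive_tool(commands=[{"tx":0.118,"ty":0.528,"turn":-0.3,"hand":0.5},{"tx":0.118,"ty":0.528,"turn":-0.3,"hand":0.5},{"tx":0.118,"ty":0.528,"turn":-0.3,"hand":0.5},{"tx":0.118,"ty":0.528,"turn":-0.3,"hand":0.5},{"tx":0.118,"ty":0.528,"turn":-0.3,"hand":0.5},{"tx":0.118,"ty":0.528,"turn":-0.3,"hand":0.5},{"tx":0.118,"ty":0.528,"turn":-0.3,"hand":0.5},{"tx":0.118,"ty":0.528,"turn":-0.3,"hand":0.5},{"tx":0.118,"ty":0.528,"turn":-0.3,"hand":0.5},{"tx":0.118,"ty":0.528,"turn":-0.3,"hand":0.5}])

```text
invalid input
```

```bash
cat >> h.py <<'E'
from scipy.spatial.transform import Rotation as R
def wcap():
    s=r.get_state();c=r.capture("wrist");T=np.eye(4);T[:3,:3]=R.from_euler("xyz",s["eef_rot"],degrees=True).as_matrix();T[:3,3]=s["tcp_pos"]
    c["world_from_camera"]=T@np.array(c["T_tool_cam"]);return c,s
def orange(f):
    h=cv2.cvtColor(f,cv2.COLOR_RGB2HSV);m=cv2.inRange(h,(8,150,120),(22,255,255))
    n,l,st,ce=cv2.connectedComponentsWithStats(m);i=1+st[1:,4].argmax();return st[i],ce[i],l==i
def st():
    s=r.get_state();print({k:np.round(s[k],4).tolist() for k in("time_s","joints","tcp_pos","eef_rot","contact_force","moment","gripper_width","gripper_force")});return s
E
python3 - <<'E'
from h import *
st();c,s=wcap();save(c,"w1");print("wrist",*orange(c["frame"])[:2]);u,v=orange(c["frame"])[1]
print(atz(c,u,v,.078).round(4),atz(c,u,v,.07).round(4))
for n in("top","scene"):
    k=r.capture(n);save(k,n+"2");a=orange(k["frame"]);print(n,a[0],a[1],atz(k,*a[1],.078).round(4))
    for t in r.trace("knob",n)[:1]: print(t["score"],t["extent"])
E
```

```text
{'time_s': 0.85, 'joints': [-46.6898, 20.5424, 0.6812, -0.0002, -70.1345, -16.5066], 'tcp_pos': [0.3044, -0.6025, 0.1963], 'eef_rot': [-179.9959, 0.0014, -153.1965], 'contact_force': [0.0702, 0.4359, 0.3081], 'moment': [-0.0286, -0.0808, 0.0118], 'gripper_width': 0.0878, 'gripper_force': 0.0}
wrist [165 309   4   5   6] [166.66666667 310.83333333]
[ 0.542  -0.7059  0.078 ] [ 0.5502 -0.7077  0.07  ]Traceback (most recent call last):
  File "<stdin>", line 5, in <module>
  File "h.py", line 19, in orange
    n,l,st,ce=cv2.connectedComponentsWithStats(m);i=1+st[1:,4].argmax();return st[i],ce[i],l==i
                                                      ~~~~~~~~~~~~~~~^^
ValueError: attempt to get argmax of an empty sequence
```

View pics/w1.png

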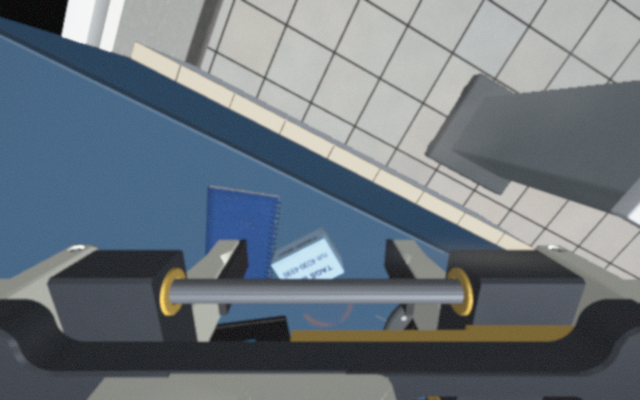

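The move was refused, so the wrist picture only shows the start pose: tag box at (308, 262), notebook at (242, 230). I'll resend it with every field given.

Request:
drive_tool(commands=[{"tx":0.118,"ty":0.528,"tz":0,"turn":-0.3,"hand":0.5},{"tx":0.118,"ty":0.528,"tz":0,"turn":-0.3,"hand":0.5},{"tx":0.118,"ty":0.528,"tz":0,"turn":-0.3,"hand":0.5},{"tx":0.118,"ty":0.528,"tz":0,"turn":-0.3,"hand":0.5},{"tx":0.118,"ty":0.528,"tz":0,"turn":-0.3,"hand":0.5},{"tx":0.118,"ty":0.528,"tz":0,"turn":-0.3,"hand":0.5},{"tx":0.118,"ty":0.528,"tz":0,"turn":-0.3,"hand":0.5},{"tx":0.118,"ty":0.528,"tz":0,"turn":-0.3,"hand":0.5},{"tx":0.118,"ty":0.528,"tz":0,"turn":-0.3,"hand":0.5},{"tx":0.118,"ty":0.528,"tz":0,"turn":-0.3,"hand":0.5}], grip_force=30)

```text
time_s: 1.95
tcp_pos: [0.3752, -0.2861, 0.1964]
eef_rot: [-180.0, 0.0, 179.8]
contact_force: [0.3, -0.5, 0.1]
gripper_width: 0.0439
gripper_force: 0.0
```

```bash
python3 - <<'E'
from h import *
st();c,s=wcap();save(c,"w2")
try:
    b,(u,v),_=orange(c["frame"]);print("wrist",b,u,v,atz(c,u,v,.078).round(4),atz(c,u,v,.07).round(4))
except Exception as e: print(e)
for t in r.trace("knob","wrist")[:2]: print(t["score"],t["extent"])
W=np.linalg.inv(c["world_from_camera"])@np.r_[s["tcp_pos"],1];print("tcp px",c["fx"]*W[0]/W[2]+c["cx"],c["fx"]*W[1]/W[2]+c["cy"])
E
```

```text
{'time_s': 1.95, 'joints': [-13.3382, 1.0176, -23.9423, 0.0092, -65.0307, -76.8692], 'tcp_pos': [0.3752, -0.2861, 0.1964], 'eef_rot': [-179.9897, 0.0073, 179.7964], 'contact_force': [0.2965, -0.4572, 0.1346], 'moment': [-0.0307, -0.0886, 0.0197], 'gripper_width': 0.0439, 'gripper_force': 0.0}
wrist [307 181  20  23 365] 316.9616438356164 191.75342465753425 [ 0.3761 -0.285   0.078 ] [ 0.3783 -0.285   0.07  ]
0.77 [307.1, 179.4, 331.7, 204.1]
tcp px 315.93596156031595 233.04345194784975
```

View pics/w2.png

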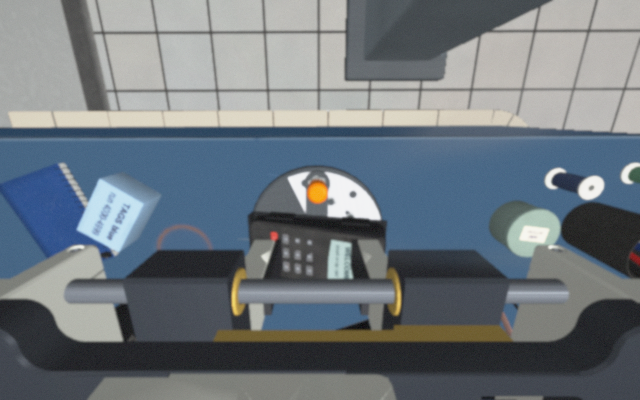

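The knob's top is at pixel (317, 192), which puts it at about (0.376, -0.285). The foot rim spans columns 252 to 385 with its top at row 165. I'll fit the foot circle to get the swivel axis.

```bash
python3 - <<'E'
from h import *
from scipy.optimize import least_squares
c,s=wcap();hsv=cv2.cvtColor(c["frame"],cv2.COLOR_RGB2HSV);blue=cv2.inRange(hsv,(95,90,60),(120,255,255))>0
P=[]
for a in np.radians(np.arange(-175,-4,4)):
    for q in range(45,90):
        u,v=318+q*np.cos(a),215+q*np.sin(a)
        if blue[int(round(v)),int(round(u))] and blue[int(round(v+2*np.sin(a))),int(round(u+2*np.cos(a)))]: P.append(atz(c,u,v,.01)[:2]);break
P=np.array(P)
f=lambda p:np.hypot(*(P-p[:2]).T)-p[2]
o=least_squares(f,[.455,-.288,.098],loss="soft_l1",f_scale=.002);print("free",o.x.round(4),np.abs(o.fun).max())
o=least_squares(lambda p:f([*p,.098]),[.455,-.288],loss="soft_l1",f_scale=.002);A=o.x;print("fixR",A.round(4))
b,(u,v),_=orange(c["frame"])
t=r.trace("knob","wrist")[0]["extent"];print(t,b)
for uu,vv,z in((u,v,.077),(u,v,.081)):
    k=atz(c,uu,vv,z)[:2];d=k-A;print(k.round(4),np.hypot(*d),np.degrees(np.arctan2(d[1],d[0])))
E
```

```text
free [ 0.4536 -0.2861  0.0974] 0.0011428445768207063
fixR [ 0.4544 -0.2862]
[308.4, 179.1, 330.2, 206.0] [308 181  19  23 361]
[ 0.3762 -0.2851] 0.07813331177634317 179.2346629186423
[ 0.3751 -0.2851] 0.079236328730245 179.25299903892423
```

```bash
python3 - <<'E'
from h import *
c,s=wcap();A=np.array([.4545,-.2862])
M=np.array(c["world_from_camera"]);g=cv2.cvtColor(c["frame"],cv2.COLOR_RGB2GRAY)
# unwrap plate plane z=.02: rows radius 40..100mm, cols world angle 80..200
th=np.radians(np.arange(200,80,-.2));rr=np.arange(.04,.1,.0005)
X=np.stack([A[0]+rr[:,None]*np.cos(th),A[1]+rr[:,None]*np.sin(th),np.full((len(rr),len(th)),.02),np.ones((len(rr),len(th)))],-1)@np.linalg.inv(M).T
mu=(c["fx"]*X[...,0]/X[...,2]+c["cx"]).astype(np.float32);mv=(c["fy"]*X[...,1]/X[...,2]+c["cy"]).astype(np.float32)
p=cv2.remap(g,mu,mv,cv2.INTER_CUBIC)
cv2.imwrite("pics/polar.png",cv2.resize(np.ascontiguousarray(p),(600,360)))
row=p[74:87].mean(0);print([(round(np.degrees(t)),int(x)) for t,x in zip(th[::10],row[::10])])
E
```

```text
[(200, 242), (198, 241), (196, 233), (194, 175), (192, 139), (190, 114), (188, 125), (186, 136), (184, 126), (182, 129), (180, 129), (178, 127), (176, 139), (174, 149), (172, 144), (170, 112), (168, 147), (166, 232), (164, 242), (162, 242), (160, 243), (158, 243), (156, 242), (154, 243), (152, 243), (150, 242), (148, 243), (146, 243), (144, 232), (142, 167), (140, 134), (138, 153), (136, 220), (134, 242), (132, 242), (130, 242), (128, 242), (126, 242), (124, 242), (122, 242), (120, 242), (118, 242), (116, 242), (114, 242), (112, 242), (110, 241), (108, 225), (106, 151), (104, 59), (102, 35), (100, 31), (98, 28), (96, 29), (94, 29), (92, 31), (90, 36), (88, 40), (86, 55), (84, 95), (82, 124)]
```

View pics/polar.png

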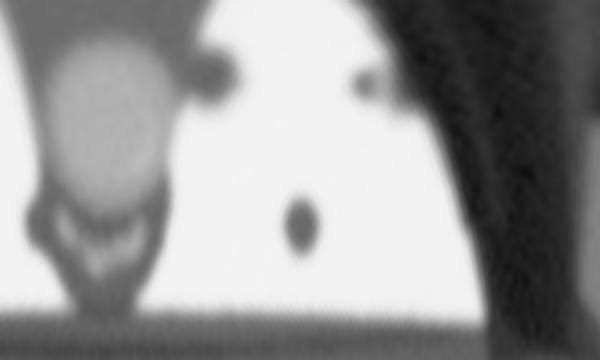

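The unwrapped plate shows the middle hole at column 301, about 139.8° in world and 78 mm from the axis. It also shows the slot's end near 193°. So the plate sits about 9.8° round in world, and the customer's hole should be near 100°. Next I'll lower over the knob with the fingers roughly tangential.

Request:
drive_tool(commands=[{"tx":0,"ty":0.002,"tz":-0.1,"turn":0.222,"hand":0.5},{"tx":0,"ty":0.002,"tz":-0.15,"turn":0.222,"hand":0.5},{"tx":0,"ty":0.002,"tz":-0.17,"turn":0.222,"hand":0.5},{"tx":0,"ty":0.002,"tz":-0.2,"turn":0.222,"hand":0.5},{"tx":0,"ty":0.002,"tz":-0.23,"turn":0.222,"hand":0.5},{"tx":0,"ty":0.002,"tz":-0.247,"turn":0.222,"hand":0.5},{"tx":0,"ty":0.002,"tz":-0.247,"turn":0.222,"hand":0.5}])

```text
time_s: 2.9
tcp_pos: [0.3741, -0.2845, 0.0468]
eef_rot: [179.9, -0.1, -160.3]
contact_force: [0.4, -0.6, 0.9]
gripper_width: 0.0439
gripper_force: 0.0
```

Request:
drive_tool(commands=[{"tx":0,"ty":0,"tz":0,"turn":0,"hand":0.65},{"tx":0,"ty":0,"tz":0,"turn":0,"hand":0.7},{"tx":0,"ty":0,"tz":0,"turn":0,"hand":0.75},{"tx":0,"ty":0,"tz":0,"turn":0,"hand":0.85},{"tx":0,"ty":0,"tz":0,"turn":0,"hand":0.85},{"tx":0,"ty":0,"tz":0,"turn":0,"hand":0.85}], grip_force=30)

```text
time_s: 3.5
tcp_pos: [0.3759, -0.2856, 0.0502]
eef_rot: [-179.8, 0.1, -160.1]
contact_force: [-4.8, -1.6, 16.7]
gripper_width: 0.0135
gripper_force: 8.3
```

```bash
python3 - <<'E'
from h import *
st();c,s=wcap();k=r.capture("scene")
a=cv2.resize(c["frame"][140:300,200:440],(480,320),interpolation=cv2.INTER_CUBIC)
b=cv2.resize(k["frame"][150:230,290:370],(320,320),interpolation=cv2.INTER_CUBIC)
cv2.imwrite("pics/g.png",np.hstack([a,b])[:,:,::-1])
E
```

```text
{'time_s': 3.5, 'joints': [-13.1583, 10.2333, -35.6126, 0.1409, -44.0295, -57.0868], 'tcp_pos': [0.3759, -0.2856, 0.0502], 'eef_rot': [-179.85, 0.0511, -160.1438], 'contact_force': [-4.7959, -1.6421, 16.7456], 'moment': [-0.7306, 1.7538, 0.0374], 'gripper_width': 0.0135, 'gripper_force': 8.3134}
```

View pics/g.png

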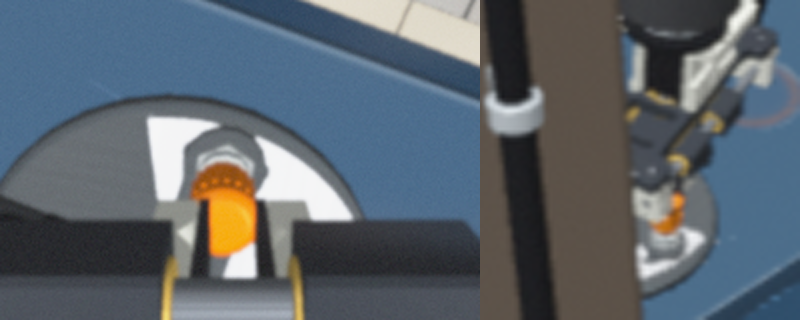

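The knob's collar centre is near wrist pixel (312, 247) and seems to stand between the fingers, a bit towards the camera. I'll check the numbers.

```bash
python3 - <<'E'
from h import *
c,s=wcap();b,ce,m=orange(c["frame"]);print(b,ce)
T=np.linalg.inv(c["world_from_camera"])
def px(p):
    W=T@np.r_[p,1];return np.round([c["fx"]*W[0]/W[2]+c["cx"],c["fx"]*W[1]/W[2]+c["cy"]],1)
t=s["tcp_pos"];print("tcp",px(t),"grasp",px(t+[0,0,.019]))
for z in(.045,.061,.081,.085,.09): print(z,"knob axis px",px([.375,-.285,z]), px([.36,-.285,z]),px([.375,-.2725,z]),px([.375,-.2975,z]))
k=r.capture("scene");b2,c2,m2=orange(k["frame"]);print("scene",b2,c2)
for z in(.061,.081):print(atz(k,*c2,z).round(4))
cv2.imwrite("pics/g2.png",cv2.resize(c["frame"][190:290,250:380],(780,600),interpolation=cv2.INTER_CUBIC)[:,:,::-1])
E
```

```text
[ 296  222   32   46 1039] [313.44562079 243.65255053]
tcp [316.1 233.1] grasp [316.  244.6]
0.045 knob axis px [317.3 229.5] [324.2 211.9] [332.7 234.6] [301.7 224.3]
0.061 knob axis px [317.3 238.5] [324.8 219.8] [333.9 244. ] [300.5 232.9]
0.081 knob axis px [317.3 252. ] [325.6 231.5] [335.7 258. ] [298.7 245.9]
0.085 knob axis px [317.4 255. ] [325.8 234.2] [336.2 261.2] [298.3 248.8]
0.09 knob axis px [317.4 259.1] [326.1 237.7] [336.7 265.3] [297.7 252.7]
scene [334 198   7  10  26] [337.76923077 203.5       ]
[ 0.3701 -0.288   0.061 ]
[ 0.3552 -0.2734  0.081 ]
```

View pics/g2.png

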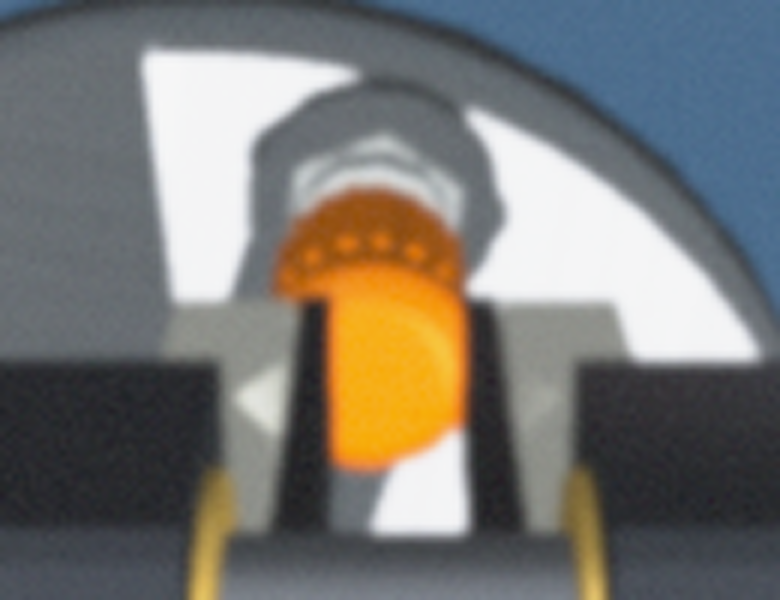

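The pads seem to cover the collar's sides, which doesn't fit with the measured finger gap. Before going on, I'll check the knob's height by projecting the nominal knob into both cameras.

```bash
python3 - <<'E'
from h import *
s=r.capture("scene");im=cv2.imread("pics/scene.png");f=im[:,:,::-1].copy()
b,ce,m=orange(f);print("scene0",b,ce)
w=cv2.imread("pics/w2.png")[:,:,::-1].copy();bw,cw,mw=orange(w);print("w2",bw,cw)
T=np.eye(4);T[:3,:3]=R.from_euler("xyz",[-179.9897,.0073,179.7964],degrees=True).as_matrix();T[:3,3]=[.3752,-.2861,.1964]
c,_=wcap();c["world_from_camera"]=T@np.array(c["T_tool_cam"])
print("tri",tri(ray(s,*ce),ray(c,*cw)))
def sil(c,x,y,z0):
    M=np.linalg.inv(c["world_from_camera"]);P=[]
    for rad,z in((.011,-.016),(.0125,.012),(.0125,.020)):
        for a in np.linspace(0,6.28,40):
            W=M@[x+rad*np.cos(a),y+rad*np.sin(a),z0+z,1];P.append([c["fx"]*W[0]/W[2]+c["cx"],c["fy"]*W[1]/W[2]+c["cy"]])
    P=np.array(P);return np.r_[P.min(0),P.max(0)].round(1)
print("obs x,y,x2,y2 scene",b[0],b[1],b[0]+b[2],b[1]+b[3],"w2",bw[0],bw[1],bw[0]+bw[2],bw[1]+bw[3])
for x in(.375,.39):
  for z in(.035,.05,.061): print(x,z,sil(s,x,-.285,z),sil(c,x,-.285,z))
E
```

```text
scene0 [332 196   8  13  80] [335.2625 201.875 ]
w2 [307 181  20  23 365] [316.96164384 191.75342466]
tri [ 0.37965348 -0.28548275  0.06259559]
obs x,y,x2,y2 scene 332 196 340 209 w2 307 181 327 204
0.375 0.035 [331.7 201.6 340.  215.4] [306.9 171.5 327.2 195.8]
0.375 0.05 [331.8 198.1 340.2 211.9] [306.5 173.7 327.7 199.3]
0.375 0.061 [332.  195.4 340.4 209.4] [306.1 175.5 328.1 202.1]
0.39 0.035 [328.4 199.  336.7 212.7] [307.  182.4 327.1 207.2]
0.39 0.05 [328.6 195.5 336.9 209.3] [306.6 185.  327.6 211.2]
0.39 0.061 [328.7 192.8 337.  206.7] [306.3 187.1 327.9 214.3]
```

Request:
drive_tool(commands=[{"tx":0,"ty":0,"tz":0.007,"turn":0,"hand":0.85},{"tx":0,"ty":0,"tz":0.013,"turn":0,"hand":0.85},{"tx":0,"ty":0,"tz":0.013,"turn":0,"hand":0.85},{"tx":0,"ty":0,"tz":0.013,"turn":0,"hand":0.85}])

```text
time_s: 4.2
tcp_pos: [0.3752, -0.2844, 0.0559]
eef_rot: [180.0, 0.0, -160.2]
contact_force: [-0.0, 0.8, -0.1]
gripper_width: 0.0132
gripper_force: 0.0
```

```bash
python3 - <<'E'
from h import *
c,s=wcap();k=r.capture("scene");b,ce,m=orange(k["frame"]);print(b,ce);b,ce,m=orange(c["frame"]);print(b,ce)
a=cv2.resize(c["frame"][190:290,250:380],(400,308),interpolation=cv2.INTER_CUBIC)
b=cv2.resize(k["frame"][170:220,310:360],(308,308),interpolation=cv2.INTER_CUBIC)
cv2.imwrite("pics/g3.png",np.hstack([a,b])[:,:,::-1])
E
```

```text
[333 197   8  11  34] [337.32352941 203.38235294]
[294 220  34  44 979] [312.07967314 240.20939734]
```

View pics/g3.png

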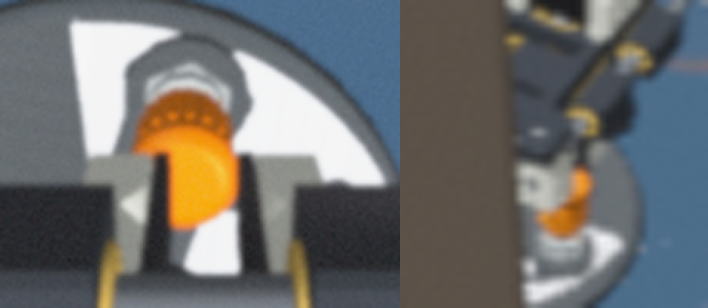

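The fingers have slipped onto the top of the collar. In both views the tips sit about 30 mm short of the stated TCP: their edge is at wrist v = 240, and the right-hand crop shows the knob's lower half free below the finger. So I'll open, go lower by that much, and close again while watching the force.

Request:
drive_tool(commands=[{"tx":0.002,"ty":-0.001,"tz":0,"turn":0,"hand":0.5},{"tx":0.002,"ty":-0.001,"tz":0,"turn":0,"hand":0.5},{"tx":0.002,"ty":-0.001,"tz":0,"turn":0,"hand":0.5},{"tx":0.002,"ty":-0.001,"tz":-0.012,"turn":0,"hand":0.5},{"tx":0.002,"ty":-0.001,"tz":-0.022,"turn":0,"hand":0.5},{"tx":0.002,"ty":-0.001,"tz":-0.022,"turn":0,"hand":0.5}])

```text
time_s: 4.9
tcp_pos: [0.3754, -0.2847, 0.0415]
eef_rot: [179.9, -0.1, -160.2]
contact_force: [-0.4, -0.3, 1.9]
gripper_width: 0.0436
gripper_force: 0.0
```

```bash
python3 - <<'E'
from h import *
st();c,s=wcap();b,ce,m=orange(c["frame"]);print(b,ce)
T=np.linalg.inv(c["world_from_camera"])
for z in(.061,.081):
    W=T@np.r_[.3765,-.285,z,1];print(z,c["fx"]*W[0]/W[2]+c["cx"],c["fx"]*W[1]/W[2]+c["cy"])
a=cv2.resize(c["frame"][180:300,230:400],(680,480),interpolation=cv2.INTER_CUBIC);cv2.imwrite("pics/g4.png",a[:,:,::-1])
g=cv2.cvtColor(c["frame"],cv2.COLOR_RGB2GRAY);print(g[255,255:380:3])
E
```

```text
{'time_s': 4.9, 'joints': [-13.1733, 11.0698, -35.9856, -0.0207, -43.0674, -57.0437], 'tcp_pos': [0.3754, -0.2847, 0.0415], 'eef_rot': [179.9214, -0.0953, -160.2321], 'contact_force': [-0.4146, -0.2683, 1.8774], 'moment': [0.0227, 0.0296, -0.0216], 'gripper_width': 0.0436, 'gripper_force': 0.0}
[ 290  227   39   49 1455] [309.10721649 251.6185567 ]
0.061 315.2406880920253 246.16926638984404
0.081 315.18155982531863 261.09366910499006
[146 143 175 224 220 151  43  44  45  87 113 116 140 156 175 180 180 177
 179 179 180 180 193 187 169 230 244 245 244 245 245 244 127  50  50  62
 138 157 162 144 147 144]
```

Relative to the fingers, the knob is about 4 mm off centre (u = 310, finger middle 316). I'll centre on it, go 3 mm lower, and close gradually.

Request:
drive_tool(commands=[{"tx":0.002,"ty":-0.006,"tz":-0.003,"turn":0,"hand":0.5},{"tx":0.002,"ty":-0.006,"tz":-0.005,"turn":0,"hand":0.6},{"tx":0.002,"ty":-0.006,"tz":-0.005,"turn":0,"hand":0.68},{"tx":0.002,"ty":-0.006,"tz":-0.005,"turn":0,"hand":0.72},{"tx":0.002,"ty":-0.006,"tz":-0.005,"turn":0,"hand":0.8},{"tx":0.002,"ty":-0.006,"tz":-0.005,"turn":0,"hand":0.85},{"tx":0.002,"ty":-0.006,"tz":-0.005,"turn":0,"hand":0.85}], grip_force=30)

```text
time_s: 5.65
tcp_pos: [0.3775, -0.2886, 0.0397]
eef_rot: [180.0, 0.0, -160.2]
contact_force: [0.5, 1.2, -0.1]
gripper_width: 0.0239
gripper_force: 30.0
```

Gripped at 24 mm with almost no side load. Now I'll draw the plunger up about 11 mm.

Request:
drive_tool(commands=[{"tx":0,"ty":0,"tz":0.006,"turn":0,"hand":0.85},{"tx":0,"ty":0,"tz":0.012,"turn":0,"hand":0.85},{"tx":0,"ty":0,"tz":0.019,"turn":0,"hand":0.85},{"tx":0,"ty":0,"tz":0.019,"turn":0,"hand":0.85},{"tx":0,"ty":0,"tz":0.019,"turn":0,"hand":0.85}], grip_force=40)

```text
time_s: 6.15
tcp_pos: [0.3774, -0.2886, 0.0509]
eef_rot: [180.0, 0.0, -160.2]
contact_force: [1.9, -0.6, -8.0]
gripper_width: 0.023
gripper_force: 40.0
```

```bash
python3 - <<'E'
from h import *
st();k=r.capture("scene");b,ce,m=orange(k["frame"]);print(b,ce)
# arc table: relative shifts (/0.6) and turn for swing d deg from world angle 179.2
A0=179.2
for d in range(0,84,4):
    a,b=np.radians(A0),np.radians(A0-d);print(d,np.round(.08*(np.cos(b)-np.cos(a))/.6,4),np.round(.08*(np.sin(b)-np.sin(a))/.6,4),round(-d/90,3))
E
```

```text
{'time_s': 6.15, 'joints': [-13.6013, 10.5432, -35.0032, -0.015, -44.4598, -56.6148], 'tcp_pos': [0.3774, -0.2886, 0.0509], 'eef_rot': [179.9878, 0.0006, -160.2269], 'contact_force': [1.8839, -0.6499, -7.9935], 'moment': [-0.248, -0.6789, -0.0129], 'gripper_width': 0.023, 'gripper_force': 39.9979}
[336 194   5  12  25] [338.64 199.4 ]
0 0.0 0.0 0.0
4 0.0005 0.0093 -0.044
8 0.0016 0.0185 -0.089
12 0.0033 0.0277 -0.133
16 0.0057 0.0367 -0.178
20 0.0087 0.0455 -0.222
24 0.0123 0.0541 -0.267
28 0.0165 0.0624 -0.311
32 0.0212 0.0704 -0.356
36 0.0266 0.078 -0.4
40 0.0324 0.0853 -0.444
44 0.0387 0.0921 -0.489
48 0.0455 0.0985 -0.533
52 0.0527 0.1043 -0.578
56 0.0603 0.1097 -0.622
60 0.0683 0.1145 -0.667
64 0.0765 0.1188 -0.711
68 0.0851 0.1224 -0.756
72 0.0939 0.1255 -0.8
76 0.1029 0.1279 -0.844
80 0.112 0.1298 -0.889
```

The lift is 11 mm with a spring pull of 8 N, as it should be. Now I'll swing clockwise along the arc, in steps.

Request:
drive_tool(commands=[{"tx":0.0005,"ty":0.0093,"tz":0,"turn":-0.044,"hand":0.85},{"tx":0.0016,"ty":0.0185,"tz":0,"turn":-0.089,"hand":0.85},{"tx":0.0033,"ty":0.0277,"tz":0,"turn":-0.133,"hand":0.85},{"tx":0.0057,"ty":0.0367,"tz":0,"turn":-0.178,"hand":0.85},{"tx":0.0087,"ty":0.0455,"tz":0,"turn":-0.222,"hand":0.85}])

```text
time_s: 6.7
tcp_pos: [0.3814, -0.2611, 0.0505]
eef_rot: [180.0, -0.1, 179.6]
contact_force: [0.3, -1.8, -8.4]
gripper_width: 0.0231
gripper_force: 40.0
```

Request:
drive_tool(commands=[{"tx":0.0036,"ty":0.0086,"tz":0,"turn":-0.044,"hand":0.85},{"tx":0.0078,"ty":0.0169,"tz":0,"turn":-0.089,"hand":0.85},{"tx":0.0125,"ty":0.0249,"tz":0,"turn":-0.133,"hand":0.85},{"tx":0.0179,"ty":0.0325,"tz":0,"turn":-0.178,"hand":0.85},{"tx":0.0237,"ty":0.0398,"tz":0,"turn":-0.222,"hand":0.85},{"tx":0.03,"ty":0.0466,"tz":0,"turn":-0.267,"hand":0.85},{"tx":0.0368,"ty":0.053,"tz":0,"turn":-0.311,"hand":0.85},{"tx":0.044,"ty":0.0588,"tz":0,"turn":-0.356,"hand":0.85}])

```text
time_s: 7.5
tcp_pos: [0.4059, -0.2251, 0.0498]
eef_rot: [-179.9, -0.3, 147.5]
contact_force: [-4.4, 4.3, -8.6]
gripper_width: 0.023
gripper_force: 40.0
```

```bash
python3 - <<'E'
from h import *
from scipy.optimize import least_squares
P=np.array([[.3774,-.2886],[.3814,-.2611],[.4059,-.2251]])
o=least_squares(lambda a:np.hypot(*(P-a).T)-.08,[.457,-.289]);A=o.x;print(A,o.fun)
s=st();ang=lambda p:np.degrees(np.arctan2(p[1]-A[1],p[0]-A[0]))
print([ang(p).round(1) for p in P])
p=s["tcp_pos"][:2];a0=ang(p)
for a in(124,121,118,115,112,109,106,103,100): print(a,np.round((A+.08*np.array([np.cos(np.radians(a)),np.sin(np.radians(a))])-p)/.6,4),round((a-a0)/90,3))
E
```

```text
[ 0.4573465  -0.28634532] [-2.17085303e-05  3.24777389e-05 -1.41787711e-05]
{'time_s': 7.5, 'joints': [-4.6705, 9.8714, -36.0714, -0.0938, -44.3971, -117.7124], 'tcp_pos': [0.4059, -0.2251, 0.0498], 'eef_rot': [-179.8997, -0.3312, 147.5495], 'contact_force': [-4.3806, 4.2604, -8.5664], 'moment': [1.2906, 1.3695, 0.0848], 'gripper_width': 0.023, 'gripper_force': 39.9958}
[np.float64(-178.4), np.float64(161.6), np.float64(130.0)]
124 [0.0112 0.0085] -0.067
121 [0.0171 0.0123] -0.101
118 [0.0232 0.0157] -0.134
115 [0.0294 0.0188] -0.167
112 [0.0358 0.0216] -0.201
109 [0.0424 0.024 ] -0.234
106 [0.049  0.0261] -0.267
103 [0.0558 0.0279] -0.301
100 [0.0626 0.0293] -0.334
```

Request:
drive_tool(commands=[{"tx":0.006,"ty":0.01,"tz":0.001,"turn":-0.05,"hand":0.85},{"tx":0.014,"ty":0.015,"tz":0.001,"turn":-0.1,"hand":0.85},{"tx":0.024,"ty":0.02,"tz":0.001,"turn":-0.155,"hand":0.85},{"tx":0.035,"ty":0.025,"tz":0.001,"turn":-0.21,"hand":0.85},{"tx":0.035,"ty":0.025,"tz":0.001,"turn":-0.21,"hand":0.85},{"tx":0.035,"ty":0.025,"tz":0.001,"turn":-0.21,"hand":0.85}])

```text
time_s: 8.1
tcp_pos: [0.4295, -0.211, 0.0512]
eef_rot: [-180.0, -0.0, 129.0]
contact_force: [0.3, -0.5, -9.4]
gripper_width: 0.0237
gripper_force: 40.0
```

The swing settled at about 110° with no side load. Next I'll lower the pin onto the plate, free the knob, and drop the fingers around it.

Request:
drive_tool(commands=[{"tx":0,"ty":0,"tz":-0.003,"turn":0,"hand":0.85},{"tx":0,"ty":0,"tz":-0.005,"turn":0,"hand":0.85},{"tx":0,"ty":0,"tz":-0.005,"turn":0,"hand":0.67},{"tx":0,"ty":0,"tz":-0.005,"turn":0,"hand":0.67},{"tx":0,"ty":0,"tz":-0.012,"turn":0,"hand":0.67},{"tx":0,"ty":0,"tz":-0.0185,"turn":0,"hand":0.67},{"tx":0,"ty":0,"tz":-0.0185,"turn":0,"hand":0.67}])

```text
time_s: 8.8
tcp_pos: [0.43, -0.2111, 0.0402]
eef_rot: [-180.0, -0.0, 128.9]
contact_force: [0.2, -0.9, -0.0]
gripper_width: 0.0287
gripper_force: 0.0
```

```bash
python3 - <<'E'
from h import *
s=st();c,_=wcap();print(orange(c["frame"])[:2]);save(c,"w3");k=r.capture("scene");
try: print(orange(k["frame"])[:2])
except Exception as e: print(e)
A=np.array([.4573,-.2863])
p=A+.08*np.array([np.cos(np.radians(110)),np.sin(np.radians(110))])
for a in range(110,89,-1): print(a,np.round((A+.08*np.array([np.cos(np.radians(a)),np.sin(np.radians(a))])-p)/.6,4))
E
```

```text
{'time_s': 8.8, 'joints': [-2.5428, 11.8015, -35.2172, -0.0025, -43.0054, -138.5899], 'tcp_pos': [0.43, -0.2111, 0.0402], 'eef_rot': [-179.9831, -0.0172, 128.8654], 'contact_force': [0.1555, -0.8713, -0.0013], 'moment': [-0.1121, 0.0414, 0.0338], 'gripper_width': 0.0287, 'gripper_force': 0.0}
(array([ 294,  231,   43,   48, 1608], dtype=int32), array([315.12251244, 256.38308458]))
attempt to get argmax of an empty sequence
110 [0. 0.]
109 [0.0022 0.0008]
108 [0.0044 0.0015]
107 [0.0066 0.0022]
106 [0.0089 0.0029]
105 [0.0111 0.0035]
104 [0.0133 0.0041]
103 [0.0156 0.0046]
102 [0.0179 0.0051]
101 [0.0202 0.0056]
100 [0.0224 0.006 ]
99 [0.0247 0.0064]
98 [0.027  0.0067]
97 [0.0294 0.007 ]
96 [0.0317 0.0073]
95 [0.034  0.0075]
94 [0.0363 0.0077]
93 [0.0386 0.0079]
92 [0.0409 0.008 ]
91 [0.0433 0.008 ]
90 [0.0456 0.008 ]
```

Free and riding on the plate. Now I'll feel forward in steps of about 0.6 mm.

Request:
drive_tool(commands=[{"tx":0.001,"ty":0.0003,"tz":0,"turn":-0.005,"hand":0.67},{"tx":0.002,"ty":0.0007,"tz":0,"turn":-0.01,"hand":0.67},{"tx":0.003,"ty":0.001,"tz":0,"turn":-0.015,"hand":0.67},{"tx":0.004,"ty":0.0014,"tz":0,"turn":-0.02,"hand":0.67},{"tx":0.005,"ty":0.0017,"tz":0,"turn":-0.025,"hand":0.67},{"tx":0.006,"ty":0.002,"tz":0,"turn":-0.03,"hand":0.67}])

```text
time_s: 9.5
tcp_pos: [0.4323, -0.2104, 0.0404]
eef_rot: [-179.9, -0.1, 126.1]
contact_force: [-5.0, -5.3, 3.2]
gripper_width: 0.0292
gripper_force: 4.0
```

```bash
cat > f.py <<'E'
from h import *
s=r.get_state();c,_=wcap();b,ce,_=orange(c["frame"]);print(b,ce.round(1));d=s["tcp_pos"][:2]-[.4573,-.2863]
print(np.degrees(np.arctan2(d[1],d[0])).round(2),s["tcp_pos"].round(4),s["contact_force"].round(1),s["gripper_force"])
E
python3 f.py
```

```text
[ 291  229   42   50 1646] [311.3 255.4]
108.23 [ 0.4323 -0.2104  0.0404] [-5.  -5.3  3.2] 4.024751633405685
```

Request:
drive_tool(commands=[{"tx":0.001,"ty":0.0003,"tz":0,"turn":-0.005,"hand":0.67},{"tx":0.002,"ty":0.0006,"tz":0,"turn":-0.01,"hand":0.67},{"tx":0.003,"ty":0.0009,"tz":0,"turn":-0.015,"hand":0.67}])

```text
time_s: 9.85
tcp_pos: [0.4334, -0.2102, 0.0404]
eef_rot: [-179.8, -0.1, 124.8]
contact_force: [-7.9, -8.0, 5.4]
gripper_width: 0.029
gripper_force: 4.9
```

```bash
python3 f.py
```

```text
[ 290  229   43   50 1651] [311.1 255.3]
107.45 [ 0.4334 -0.2102  0.0404] [-7.9 -8.   5.4] 4.919365793466568
```

Force is 11 N while the pad itself carries only 5 N. I'll use the last picture to see what is touching.

```bash
python3 - <<'E'
from h import *
st();c,_=wcap();k=r.capture("scene");t=r.capture("top")
w3=cv2.imread("pics/w3.png")[:,:,::-1]
f=lambda i,s:cv2.resize(i,s,interpolation=cv2.INTER_CUBIC)
a=f(w3[150:300,200:440],(400,250));b=f(c["frame"][150:300,200:440],(400,250));d=f(k["frame"][150:250,290:450],(400,250));e=f(t["frame"][140:240,250:410],(400,250))
cv2.imwrite("pics/m.png",np.vstack([np.hstack([a,b]),np.hstack([d,e])])[:,:,::-1])
E
```

```text
{'time_s': 9.9, 'joints': [-2.3528, 12.1126, -34.7803, 0.0776, -43.324, -142.9691], 'tcp_pos': [0.4334, -0.2101, 0.0404], 'eef_rot': [-179.7949, -0.0884, 124.7345], 'contact_force': [-6.6122, -7.6486, 4.2414], 'moment': [-2.6583, 2.3201, 0.0325], 'gripper_width': 0.0293, 'gripper_force': 4.566}
```

View pics/m.png

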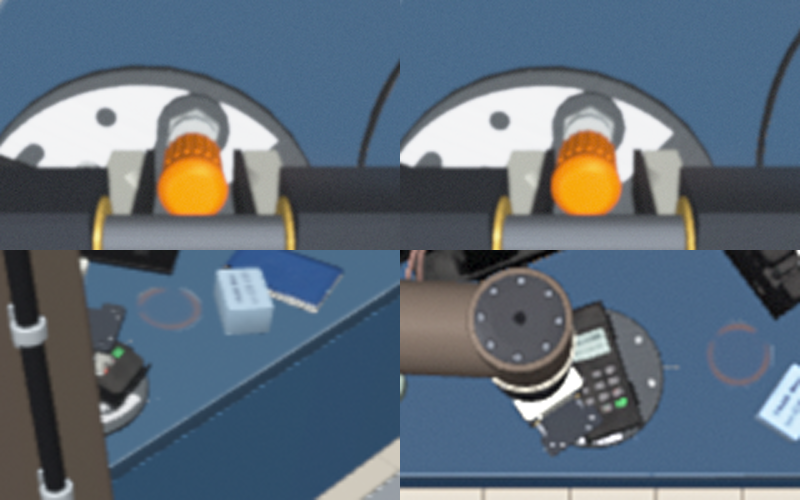

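The knob's right side is free and the left (trailing) pad pushes it. Middle hole is at wrist pixel (260, 222), and the ear has crept on relative to it, so this is sliding friction. I'll estimate how far is left.

```bash
python3 - <<'E'
from h import *
c,s=wcap();A=np.array([.4573,-.2863]);g=cv2.cvtColor(c["frame"],cv2.COLOR_RGB2GRAY)
w=g[208:236,246:274];m=(w<150).astype(np.uint8);n,l,stt,ce=cv2.connectedComponentsWithStats(m);print(stt[1:],ce[1:]+[246,208])
i=1+stt[1:,4].argmax();u,v=ce[i]+[246,208];p=atz(c,u,v,.02)[:2]-A;print("mid",np.hypot(*p),np.degrees(np.arctan2(p[1],p[0])))
b,ce,_=orange(c["frame"]);top=[(b[0]+b[2]/2),b[1]+b[3]-b[2]*.45];p=atz(c,*top,.089)[:2]-A;print("knob",np.hypot(*p),np.degrees(np.arctan2(p[1],p[0])))
E
```

```text
[[ 8  9 11 10 87]] [[259.24137931 221.79310345]]
mid 0.08016111727403025 140.6563846685251
knob 0.0842500058755116 109.80011395370995
```

Request:
drive_tool(commands=[{"tx":0.001,"ty":0.0003,"tz":0,"turn":-0.005,"hand":0.67},{"tx":0.002,"ty":0.0006,"tz":0,"turn":-0.01,"hand":0.67},{"tx":0.002,"ty":0.0006,"tz":0,"turn":-0.01,"hand":0.67}])

```text
time_s: 10.4
tcp_pos: [0.4358, -0.2094, 0.0405]
eef_rot: [-179.9, -0.0, 123.9]
contact_force: [-2.0, -3.0, 1.6]
gripper_width: 0.029
gripper_force: 1.8
```

```bash
python3 f.py
```

```text
[ 291  229   42   50 1652] [311.8 255.4]
105.65 [ 0.4358 -0.2094  0.0405] [-2.  -3.   1.6] 1.8345263600349426
```

The middle hole measures 140.7°, so the customer's hole should be near 100.7°. The knob is sliding at about 108°, so I'll continue.

Request:
drive_tool(commands=[{"tx":0.001,"ty":0.0003,"tz":0,"turn":-0.005,"hand":0.67},{"tx":0.002,"ty":0.0006,"tz":0,"turn":-0.01,"hand":0.67},{"tx":0.003,"ty":0.0008,"tz":0,"turn":-0.015,"hand":0.67},{"tx":0.004,"ty":0.001,"tz":0,"turn":-0.02,"hand":0.67},{"tx":0.005,"ty":0.0013,"tz":0,"turn":-0.025,"hand":0.67}])

```text
time_s: 10.95
tcp_pos: [0.4386, -0.2086, 0.0404]
eef_rot: [-179.9, -0.0, 121.6]
contact_force: [-3.1, -4.8, 1.5]
gripper_width: 0.0288
gripper_force: 2.4
```

```bash
python3 f.py
```

```text
[ 291  229   42   50 1649] [311.6 255.5]
103.55 [ 0.4386 -0.2086  0.0404] [-3.1 -4.8  1.5] 2.4027536809444427
```

Request:
drive_tool(commands=[{"tx":0.001,"ty":0.0002,"tz":0,"turn":-0.005,"hand":0.67},{"tx":0.002,"ty":0.0005,"tz":0,"turn":-0.01,"hand":0.67},{"tx":0.003,"ty":0.0007,"tz":0,"turn":-0.015,"hand":0.67},{"tx":0.004,"ty":0.0009,"tz":0,"turn":-0.02,"hand":0.67}])

```text
time_s: 11.4
tcp_pos: [0.4413, -0.2077, 0.0401]
eef_rot: [-179.9, -0.1, 119.8]
contact_force: [-4.8, -3.3, -1.2]
gripper_width: 0.0289
gripper_force: 2.5
```

```bash
python3 f.py
```

```text
[ 291  229   42   50 1645] [311.8 255. ]
101.49 [ 0.4413 -0.2077  0.0401] [-4.8 -3.3 -1.2] 2.5212952494621277
```

Still riding high and sliding. Two to three smaller steps at a time from here.

Request:
drive_tool(commands=[{"tx":0.001,"ty":0.0002,"tz":0,"turn":-0.005,"hand":0.67},{"tx":0.002,"ty":0.0004,"tz":0,"turn":-0.01,"hand":0.67},{"tx":0.003,"ty":0.0006,"tz":0,"turn":-0.015,"hand":0.67}])

```text
time_s: 11.75
tcp_pos: [0.4443, -0.207, 0.0405]
eef_rot: [180.0, -0.0, 118.5]
contact_force: [-2.3, -1.2, -1.4]
gripper_width: 0.0291
gripper_force: 1.0
```

```bash
python3 f.py
```

```text
[ 292  226   41   49 1522] [312.2 250.7]
99.29 [ 0.4443 -0.207   0.0405] [-2.3 -1.2 -1.4] 0.9990325570106506
```

The blob dropped from v = 255 to 250.7, so the pin has gone in. I'll back the pad off so it isn't loading the pin, then open.

Request:
drive_tool(commands=[{"tx":-0.0035,"ty":-0.0009,"tz":0,"turn":0,"hand":0.67},{"tx":-0.0035,"ty":-0.0009,"tz":0,"turn":0,"hand":0.6},{"tx":-0.0035,"ty":-0.0009,"tz":0,"turn":0,"hand":0.55},{"tx":-0.0035,"ty":-0.0009,"tz":0,"turn":0,"hand":0.5},{"tx":-0.0035,"ty":-0.0009,"tz":0,"turn":0,"hand":0.5}])

```text
time_s: 12.3
tcp_pos: [0.4422, -0.2079, 0.0407]
eef_rot: [180.0, 0.0, 118.5]
contact_force: [0.3, -0.4, -0.5]
gripper_width: 0.0432
gripper_force: 0.0
```

```bash
python3 - <<'E'
from h import *
import runpy;runpy.run_path("f.py")
c,s=wcap();T=np.linalg.inv(c["world_from_camera"])
b,ce,_=orange(c["frame"])
def sil(x,y,z0):
    P=[]
    for rad,z in((.011,-.016),(.0125,.012),(.0125,.020)):
        for a in np.linspace(0,6.28,60):
            W=T@[x+rad*np.cos(a),y+rad*np.sin(a),z0+z,1];P.append([c["fx"]*W[0]/W[2]+c["cx"],c["fy"]*W[1]/W[2]+c["cy"]])
    P=np.array(P);return np.r_[P.min(0),P.max(0)].round(1)
for a in(100,102):
  for z in(.061,.065,.069):
    q=[.4573+.08*np.cos(np.radians(a)),-.2863+.08*np.sin(np.radians(a))];print(a,z,sil(*q,z))
E
```

```text
[ 297  226   40   49 1505] [316.3 250.9]
100.93 [ 0.4422 -0.2079  0.0407] [ 0.3 -0.4 -0.5] 0.0
100 0.061 [296.8 222.  338.3 279.1]
100 0.065 [296.4 224.1 338.9 282.9]
100 0.069 [295.9 226.3 339.4 286.8]
102 0.061 [292.4 220.9 333.9 277.9]
102 0.065 [291.8 223.  334.4 281.7]
102 0.069 [291.3 225.2 334.8 285.6]
```

The knob's image matches the earlier home view (226 to 275, 40 px wide), and the force is zero. I'll withdraw straight up.

Request:
drive_tool(commands=[{"tx":0,"ty":0,"tz":0.03,"turn":0,"hand":0.5},{"tx":0,"ty":0,"tz":0.08,"turn":0,"hand":0.5},{"tx":0,"ty":0,"tz":0.16,"turn":0,"hand":0.5},{"tx":0,"ty":0,"tz":0.24,"turn":0,"hand":0.5},{"tx":0,"ty":0,"tz":0.26,"turn":0,"hand":0.5},{"tx":0,"ty":0,"tz":0.26,"turn":0,"hand":0.5},{"tx":0,"ty":0,"tz":0.26,"turn":0,"hand":0.5}])

```text
time_s: 13.1
tcp_pos: [0.4414, -0.2076, 0.1959]
eef_rot: [180.0, -0.0, 118.5]
contact_force: [-0.1, 0.6, -0.1]
gripper_width: 0.0437
gripper_force: 0.0
```

```bash
python3 - <<'E'
from h import *
st();c,s=wcap();b,ce,_=orange(c["frame"]);print(b,ce)
A=np.array([.4573,-.2863]);T=np.linalg.inv(c["world_from_camera"])
hsv=c["frame"]
def sil(x,y,z0):
    P=[]
    for rad,z in((.011,-.016),(.0125,.012),(.0125,.020)):
        for a in np.linspace(0,6.28,60):
            W=T@[x+rad*np.cos(a),y+rad*np.sin(a),z0+z,1];P.append([c["fx"]*W[0]/W[2]+c["cx"],c["fy"]*W[1]/W[2]+c["cy"]])
    P=np.array(P);return np.r_[P.min(0),P.max(0)].round(1)
print("obs",b[0],b[1],b[0]+b[2],b[1]+b[3])
for z in(.061,.069): print(z,sil(*(A+.08*np.array([np.cos(np.radians(101)),np.sin(np.radians(101))])),z))
for n in("scene","top"):
    k=r.capture(n)
    try: b,ce,_=orange(k["frame"]);print(n,b,ce)
    except Exception: print(n,"hidden")
    for l in("pen_pot","button_tin","tag_box"): 
        for t in r.trace(l,n)[:1]: print(n,l,np.round(t["extent"]))
E
```

```text
{'time_s': 13.1, 'joints': [-2.0637, 2.7015, -22.2206, -0.0358, -65.0925, -149.423], 'tcp_pos': [0.4414, -0.2076, 0.1959], 'eef_rot': [179.9961, -0.0354, 118.4982], 'contact_force': [-0.0716, 0.6146, -0.1031], 'moment': [-0.1367, 0.0672, -0.0592], 'gripper_width': 0.0437, 'gripper_force': 0.0}
[306 179  21  23 337] [315.84866469 190.18991098]
obs 306 179 327 202
0.061 [305.  176.1 326.9 202.7]
0.069 [304.7 177.5 327.2 204.9]
scene hidden
scene pen_pot [191. 226. 223. 280.]
scene button_tin [232. 232. 258. 255.]
scene tag_box [376. 157. 398. 184.]
top hidden
top pen_pot [313. 161. 354. 221.]
top button_tin [228. 188. 250. 202.]
top tag_box [394. 184. 424. 218.]
```

Request:
drive_tool(commands=[{"tx":-0.05,"ty":-0.5,"tz":0.1,"turn":0,"hand":0.5},{"tx":-0.05,"ty":-0.5,"tz":0.1,"turn":0,"hand":0.5},{"tx":-0.05,"ty":-0.5,"tz":0.1,"turn":0,"hand":0.5},{"tx":-0.05,"ty":-0.5,"tz":0.1,"turn":0,"hand":0.5},{"tx":-0.05,"ty":-0.5,"tz":0.1,"turn":0,"hand":0.5},{"tx":-0.05,"ty":-0.5,"tz":0.1,"turn":0,"hand":0.5},{"tx":-0.05,"ty":-0.5,"tz":0.1,"turn":0,"hand":0.5},{"tx":-0.05,"ty":-0.5,"tz":0.1,"turn":0,"hand":0.5},{"tx":-0.05,"ty":-0.5,"tz":0.1,"turn":0,"hand":0.5},{"tx":-0.05,"ty":-0.5,"tz":0.1,"turn":0,"hand":0.5}])

```text
time_s: 14.55
tcp_pos: [0.4121, -0.5066, 0.2565]
eef_rot: [180.0, -0.0, 118.6]
contact_force: [0.4, 0.3, 0.5]
gripper_width: 0.0439
gripper_force: 0.0
```

```bash
python3 - <<'E'
from h import *
A=np.array([.4573,-.2863])
for n in("scene","top"):
    k=r.capture(n)
    T=np.linalg.inv(k["world_from_camera"])
    try: b,ce,_=orange(k["frame"]);print(n,"obs",b[0],b[1],b[0]+b[2],b[1]+b[3],ce)
    except Exception: print(n,"hidden")
    for z0 in(.061,.069):
        P=[]
        for rad,z in((.011,-.016),(.0125,.012),(.0125,.020)):
            for a in np.linspace(0,6.28,60):
                W=T@[A[0]+.08*np.cos(1.763)+rad*np.cos(a),A[1]+.08*np.sin(1.763)+rad*np.sin(a),z0+z,1];P.append([k["fx"]*W[0]/W[2]+k["cx"],k["fy"]*W[1]/W[2]+k["cy"]])
        P=np.array(P);print(z0,np.r_[P.min(0),P.max(0)].round(1))
E
```

```text
scene hidden
0.061 [298.  194.9 306.3 208.8]
0.069 [297.9 192.9 306.3 206.9]
top hidden
0.061 [299.5 188.  307.2 196.5]
0.069 [299.4 187.6 307.1 196.2]
```

At the same hover height the knob's image row matches the home-pin view (190.2 seen; 190.0 expected home, about 192 if up). The close-range view agrees, and the angle matches the expected hole. I'm handing in.

```bash
python3 -c "
from h import *
print(r.close_job())"
```

```text
the job is handed in; nothing more can be done
None
```

I handed the job in with the terminal swung to the customer's side and, by the camera and force readings, the plunger home in the last hole. I did not test the lock with a sideways push, and the verdict was not shown. My first grasp slipped onto the top of the knob's collar and pressed on it with about 17 N.

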